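# Lids back on the washed storage jars

## Task

Put the washed jars back together on the counter: stand the fallen green jar upright and close each of the two jars with the lid of its own colour, knob up and seated flat on the rim (the cream lid is drying on edge in the rack). Do not knock over the cream jar, leave the brown lid in the rack, and do not knock over or push away the mug, bowl, pepper mill and salt pot.

Things in the scene. Friction and masses are not known exactly. Their poses are not given: they have to be found in the camera images.
- green_jar: sage-green open round storage jar, 64 mm across outside, 105 mm tall, wall 4 mm (mouth 56 mm across), lying toppled on its side, mouth roughly to the robot's left. Origin at the centre of its underside, z along its axis towards the mouth.
- green_lid: sage-green lid of the green jar, lying flat on the counter, knob up. From below: round plug 51 mm across, 10 mm tall (enters the mouth; lower edge bevelled 4 mm), disc 70 mm across, 8 mm thick (rests on the rim), round knob 26 mm across, 28 mm tall. Origin: centre of the plug's underside, z towards the knob.
- cream_jar: cream-white open round storage jar, 92 mm across outside, 115 mm tall, wall 5 mm (mouth 82 mm across), standing upright. Origin at the centre of its underside, z up towards the mouth.
- cream_lid: cream-white lid of the cream jar, standing on its edge in the drying rack, knob facing along the rack's +x. From below: round plug 76 mm across, 10 mm tall (enters the mouth; lower edge bevelled 4 mm), disc 96 mm across, 8 mm thick (rests on the rim), round knob 26 mm across, 28 mm tall. Origin: centre of the plug's underside, z towards the knob.
- rack: fixed drying rack: tray 270 x 130 x 8 mm, two bars along x at y = +-40 mm, z 30 mm, carrying the lids, and pins at y = +-42 mm up to z 90 mm on both sides of each disc. Slots at x = -70 and 0 mm hold the two lids (tops at z 111 mm); at x = +70 mm a fixed blue saucer, top at z 128 mm. Origin: centre of the tray's underside, x along the rack, away from the robot.
- mug: blue mug, 76 mm wide, 90 mm tall, upright; origin under its centre. Bystander.
- bowl: white bowl, 130 mm wide, 50 mm tall; origin under its centre. Bystander.
- pepper_mill: dark wooden pepper mill, 48 mm wide, 86 mm tall, upright; origin under its centre. Bystander.
- salt: small glass salt pot with steel cap, 40 mm wide, 75 mm tall, upright; origin under its centre. Bystander.
- brown_lid: terracotta-brown lid, same form and size as the cream lid, standing on edge in the rack; its jar is not here. Bystander: it stays in the rack. Same origin and axes as the cream lid.
Things that resemble listed ones, but are neither listed nor needed, are in the scene too. Leave any blue or yellow look-alike of the green_lid alone.

How it is judged (in metres and radians):
At the end, for the whole second after the job is handed in: Both jars stand upright on the counter (tilt under 0.05 rad, underside within 6 mm of the counter), each closed by the lid of its own colour: lid level (under 0.05 rad), knob up, centred within 6 mm and its disc on the rim (height within -4 / +3 mm), everything at rest (under 10 mm/s) (angle between each of green_jar, green_lid, cream_jar, cream_lid's own z axis and vertical below 0.05 rad and height (world z) of green_jar between -0.006 and 0.006 m and horizontal distance between green_lid and green_jar below 0.006 m and z of green_lid in the frame of green_jar between 0.091 and 0.098 m and linear speed of each of green_lid, green_jar, cream_lid, cream_jar below 0.01 m/s and height (world z) of cream_jar between -0.006 and 0.006 m and horizontal distance between cream_lid and cream_jar below 0.006 m and z of cream_lid in the frame of cream_jar between 0.101 and 0.108 m); the robot touches nothing.
It fails at once if the mug, bowl, pepper mill or salt pot is pushed more than 40 mm or knocked over ((distance of mug from where it was at the start of the episode above 0.04 m or angle between mug's own z axis and vertical above 0.6 rad) or (distance of bowl from where it was at the start of the episode above 0.04 m or angle between bowl's own z axis and vertical above 0.6 rad) or (distance of pepper_mill from where it was at the start of the episode above 0.04 m or angle between pepper_mill's own z axis and vertical above 0.6 rad) or (distance of salt from where it was at the start of the episode above 0.04 m or angle between salt's own z axis and vertical above 0.6 rad)).
It fails at once if the brown lid is moved more than 40 mm from its place in the rack (distance of brown_lid from where it was at the start of the episode above 0.04 m).
It fails at once if the cream jar is knocked over (angle between cream_jar's own z axis and vertical above 0.6 rad).
It also fails if it takes over 72 s, if anything falls off the work surface, if the arm or the gripper's body presses on something with over 40 N, if the wrist force passes 120 N, or if a joint passes its speed limit or range.

## Robot

A 6-joint arm with a two-finger parallel gripper is mounted at the origin on the work surface. World frame = base frame: x ahead of the robot, y to its left, z up, the work surface at z = 0. Lengths are in m, angles in degrees, forces in N, time in s.
With the tool pointing down it reaches from about 0.275 to 0.85 m from the base axis. Payload 19 kg.
Tool frame: the origin (TCP) lies at the very end of the fingers, on their centre line; the grasp point (between the pads) lies 19 mm behind it; z points along the fingers, y is the line along which they close (so a half turn about z gives the same grasp; the last joint's range is limited). The gripper opens to 85 mm and grips with 20 to 120 N. Pads are 22 mm wide; open, the fingers measure 114 mm over their backs; the gripper's body (76 mm by 85 mm) begins 54 mm behind the grasp point. The pads swing forward as they close: fully open they stand 13 mm farther back than shut.
Start: joints at [-72.021, 8.623, 82.357, -0, 89.026, -7.678], TCP at [0.249, -0.518, 0.231] pointing down, gripper open.
Joint ranges: [-160.23, 160.23], [-39.13, 120.54], [6.94, 153.29], [-79.49, 259.48], [9.18, 160.14], [-161.06, 161.06]. Speed limits (degrees/s): [108.29, 108.29, 127.2, 172.46, 172.46, 172.46].

## Interface

Orientations are given as [roll, pitch, yaw] about the fixed x, y, z axes, in that order (R = Rz(yaw) Ry(pitch) Rx(roll)).
In Python, from cell import manip, grab_frame, order gives the robot as it stands. The module is installed in compiled form; this text tells all that it offers.
- The arm moves only by the tool play_rows, never from a script. Its argument "commands" is a list of rows, each a list of 7 numbers: the shift along the tool's x, y, z scaled (see below), then the turn, a rotation vector about the tool's x, y, z scaled (see below), then the closure, from 0 (fully open) to 1 (shut). A call has 1 to 10 rows; each row shifts and turns the commanded pose from where the row before left it, along the tool's axes as they then stand; what a row does not reach is not made up. The controller multiplies each number of a shift by 30 mm and each number of a turn by 10 degrees. A row lasts 1/8 s, in which the tool goes at most 62.5 mm and 10.7 degrees, less where a joint would pass 70% of its speed; a pose out of reach is approached as far as the arm can. A call with a number of a shift or a turn outside -1 to 1 is refused whole. A call with a gripper value outside its range is refused whole. The fingers move at their own pace and stop on an object; "force" is the grip in N (left out, the last holds). Time passes only in rows, so rows that do not move let the fingers close. It gives the time, the measured TCP pose, the force, the opening and the grip force at its end, in the units of the state.
- manip.sense(): the state, without advancing time (a new reading comes with each control period).
- grab_frame(name): name is "side" or "top"; returns a dict with "frame" (400x640x3 uint8, blue, green, red), "intrinsics" (3x3 intrinsics, pixels), "D" ([k1, k2, p1, p2, k3] as OpenCV has them; the pictures are not rectified), "pose" (4x4, takes a point from camera to world coordinates). Camera axes: x right, y down, z forward; pixel columns grow to the right and rows downward; lengths in m; the calibration is good to about 2 mm. A picture is of the moment at which its call begins. There is no depth.
- order.finish_job(): hands the job in; it is judged then, once.
The state is a dict: "time_s": time; "joint_positions": joint angles; "qd": joint speeds; "effort": joint torques, N m; "tool_pos": TCP position; "orientation": TCP orientation; "contact_force": force on the tool from outside, world axes, zero at the start; "wrist_torque": the same for the moment, N m; "grip_width": opening from 0.0 (shut) to 1.0 (fully open); "finger_force": force on a finger pad.
Only numpy, scipy, OpenCV 4.12 (cv2) and the standard library are available. Lean on these libraries where they do the work, as an engineer would, in place of code of your own. Each camera call takes 0.05 s, during which the arm holds its last target. There are 200 camera calls.

## Working session

There is one attempt and no reset: what is moved stays moved. The work goes in short steps, Python scripts to look and compute and a tool call to move; the robot and the scene stay as the last step left them, time stands still between calls to the robot, and variables do not carry over. Pictures are saved under pics/ and viewed, at most 11 in all, crops included, and the job is handed in when it is done.

Besides the shell and the picture viewer there is one more tool, called by a JSON object that holds its "name" and its "arguments", one argument or row to a line. play_rows: Moves the arm, as the interface text tells. Shifts and turns lie within -1 to 1; 1 stands for 30 mm of shift or 10 degrees of turn. Its arguments: {"type":"object","properties":{"commands":{"type":"array"},"force":{"type":"number"}},"required":["commands"]}

```bash
mkdir -p pics; cat > h.py <<'E'
import numpy as np, cv2
from cell import manip, grab_frame, order
from scipy.spatial.transform import Rotation as R
def ray(f,uv):
    K=np.array(f["intrinsics"],float);D=np.array(f["D"],float);T=np.array(f["pose"])
    p=cv2.undistortPoints(np.array(uv,float).reshape(-1,1,2),K,D).reshape(-1,2)
    d=np.c_[p,np.ones(len(p))]@T[:3,:3].T
    return T[:3,3],d
def onz(f,uv,z):
    o,d=ray(f,uv); return o+d*((z-o[2])/d[:,2])[:,None]
def proj(f,P):
    T=np.linalg.inv(np.array(f["pose"]));K=np.array(f["intrinsics"],float)
    return cv2.projectPoints(np.array(P,float).reshape(-1,1,3),cv2.Rodrigues(T[:3,:3])[0],T[:3,3],K,np.array(f["D"],float))[0].reshape(-1,2)
E
python3 - <<'E'
from h import *
import pickle
for n in("side","top"):
    f=grab_frame(n);cv2.imwrite(f"pics/{n}0.png",f["frame"]);pickle.dump(f,open(n+"0.pkl","wb"))
    print(n,np.round(f["pose"],3).tolist(),np.round(f["intrinsics"],1).tolist())
print(manip.sense())
E
```

```text
side [[-0.905, -0.33, 0.268, 0.322], [-0.424, 0.673, -0.605, 0.533], [0.019, -0.662, -0.749, 0.692], [0.0, 0.0, 0.0, 1.0]] [[381.9, 0.0, 321.7], [0.0, 381.9, 200.1], [0.0, 0.0, 1.0]]
top [[0.027, -0.996, 0.087, 0.477], [-1.0, -0.027, -0.0, 0.049], [0.002, -0.087, -0.996, 1.208], [0.0, 0.0, 0.0, 1.0]] [[435.7, 0.0, 321.7], [0.0, 435.7, 194.6], [0.0, 0.0, 1.0]]
{'time_s': 0.1, 'joint_positions': array([-7.20217475e+01,  8.64855779e+00,  8.23875871e+01,  1.50534902e-03,
        8.90253563e+01, -7.67834291e+00]), 'qd': array([ 0.0344907 , -0.16092579,  0.04077502, -0.06587739,  0.05781043,
       -0.04472071]), 'effort': array([ 4.87553742e-03, -7.14381480e+01, -5.71795785e+01, -3.77307661e-04,
        7.28844811e-03, -2.59171117e-05]), 'tool_pos': array([ 0.2488805 , -0.51811769,  0.23074632]), 'orientation': array([-1.79939251e+02, -9.70888170e-03,  2.56565639e+01]), 'contact_force': array([0.02562072, 0.4966172 , 0.16611526]), 'wrist_torque': array([ 0.03997455, -0.00316112,  0.02887238]), 'finger_force': 0.0, 'grip_width': 1.0002799941189762}
```

View pics/top0.png

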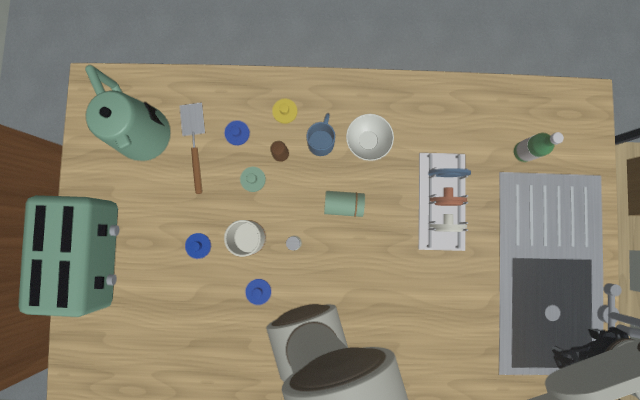

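View pics/side0.png

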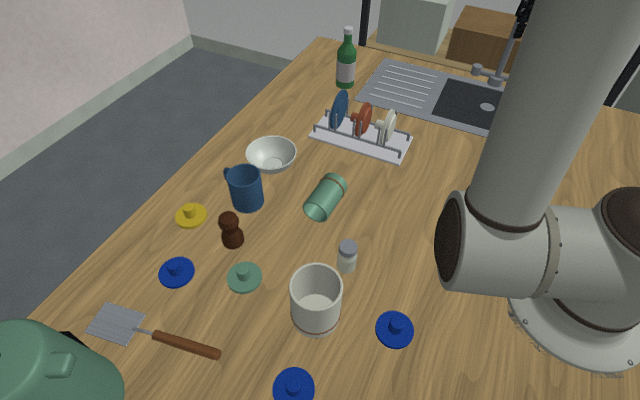

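Top view: green jar lies at (345,203) with its mouth to the left. The green lid candidates are sage (253,180), blue (237,132), (198,245), (258,291) and yellow (285,110); only (253,180) is sage green. The cream jar is at (245,238), the cream lid in the rack at (447,226), the brown lid at (447,200), the saucer at (449,172), and the salt at (293,243). I'll measure these now and make one confirming crop.

```bash
cat > meas.py <<'E'
from h import *
def blob(f,box,fn):
    x0,y0,x1,y1=box; im=f["frame"][y0:y1,x0:x1]; h=cv2.cvtColor(im,cv2.COLOR_BGR2HSV).astype(int)
    m=fn(h[...,0],h[...,1],h[...,2]).astype(np.uint8)
    m=cv2.morphologyEx(m,cv2.MORPH_OPEN,np.ones((2,2),np.uint8))
    c=max(cv2.findContours(m,cv2.RETR_EXTERNAL,cv2.CHAIN_APPROX_NONE)[0],key=cv2.contourArea)
    return c.reshape(-1,2)+[x0,y0]
def circ(P):
    A=np.c_[2*P[:,:2],np.ones(len(P))];s=np.linalg.lstsq(A,(P[:,:2]**2).sum(1),rcond=None)[0]
    return np.round([s[0],s[1],np.sqrt(s[2]+s[0]**2+s[1]**2)],4)
green=lambda h,s,v:(h>60)&(h<95)&(s>50)
white=lambda h,s,v:(s<50)&(v>120)
E
python3 - <<'E'
from meas import *
import pickle
t=pickle.load(open("top0.pkl","rb"))
cv2.imwrite("pics/crop1.png",cv2.resize(t["frame"][95:260,225:480],None,fx=3,fy=3,interpolation=cv2.INTER_CUBIC))
for (u,v) in[(253,180),(345,203),(245,238),(320,139),(442,240),(250,225)]: print((u,v),cv2.cvtColor(t["frame"],cv2.COLOR_BGR2HSV)[v,u])
c=blob(t,(235,162,272,198),green);print("glid",circ(onz(t,c,.014)))
c=blob(t,(318,180,372,225),green);r=cv2.minAreaRect(c.astype(np.float32));print("gjar",r,np.round(onz(t,cv2.boxPoints(r),.032),4).tolist())
c=blob(t,(220,212,272,262),white);h=cv2.convexHull(c).reshape(-1,2);print("cjar",circ(onz(t,h,.115)),cv2.boundingRect(c))
c=blob(t,(412,146,470,255),white);r=cv2.minAreaRect(c.astype(np.float32));print("rack",np.round(onz(t,cv2.boxPoints(r),.008),4).tolist())
for n,p,z in[("salt",(293,243),.075),("mill",(279,150),.086),("mug",(320,139),.09),("bowl",(370,137),.05)]: print(n,np.round(onz(t,[p],z),3))
E
```

```text
(253, 180) [ 72  45 159]
(345, 203) [ 69  42 157]
(245, 238) [ 33  12 194]
(320, 139) [104  85 132]
(442, 240) [120   3 194]
(250, 225) [ 33  12 194]Traceback (most recent call last):
  File "<stdin>", line 6, in <module>
  File "meas.py", line 6, in blob
    c=max(cv2.findContours(m,cv2.RETR_EXTERNAL,cv2.CHAIN_APPROX_NONE)[0],key=cv2.contourArea)
ValueError: max() iterable argument is empty
```

View pics/crop1.png

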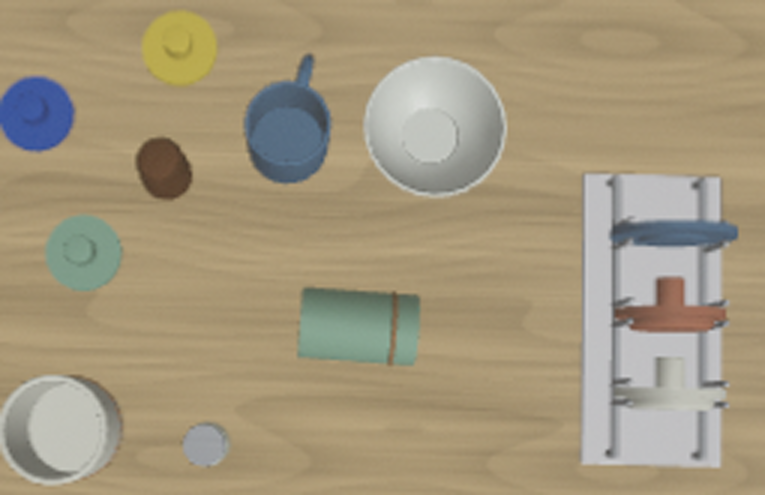

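The crop confirms the sage lid at crop (83,252), full-frame (253,179). The jar's mouth faces left, with a brown band near its base at crop x≈393. The cream lid is nearest the robot with its knob toward +x. I need to loosen the green mask.

```bash
sed -i 's/(s>50)$/(s>25)/' meas.py; cat > m1.py <<'E'
from meas import *
import pickle
t=pickle.load(open("top0.pkl","rb"));s=pickle.load(open("side0.pkl","rb"))
print(cv2.cvtColor(t["frame"],cv2.COLOR_BGR2HSV)[[190,235],[300,275]])
c=blob(t,(235,162,272,198),green);print("glid",circ(onz(t,c,.014)))
c=blob(t,(318,180,372,225),green);r=cv2.minAreaRect(c.astype(np.float32));print("gjar",r,np.round(onz(t,cv2.boxPoints(r),.035),4).tolist())
c=blob(t,(220,212,272,262),white);h=cv2.convexHull(c).reshape(-1,2);print("cjar",circ(onz(t,h,.115)),cv2.boundingRect(c))
c=blob(t,(412,146,470,255),white);r=cv2.minAreaRect(c.astype(np.float32));print("rack",np.round(onz(t,cv2.boxPoints(r),.008),4).tolist())
# hand-picked crop pixels /3 + (225,95): cream knob sides, disc ends
q=lambda L:np.array(L,float)/3+[225,95]
print("cknob end corners z.076..",np.round(onz(t,q([(656,358),(684,358)]),.063),4).tolist())
print("cdisc ends",np.round(onz(t,q([(612,397),(726,400)]),.063),4).tolist())
for n,p,z in[("salt",(293,243),.075),("mill",(279,150),.086),("mug",(320,139),.09),("bowl",(370,137),.05)]: print(n,np.round(onz(t,[p],z),3))
E
python3 m1.py
```

```text
[[ 20  82 172]
 [ 19  82 172]]
glid [0.6166 0.2385 0.0327]
gjar ((340.7673645019531, 204.82672119140625), (29.751611709594727, 21.194292068481445), 5.710593223571777) [[0.5271, 0.039, 0.035], [0.5842, 0.0348, 0.035], [0.5784, -0.0454, 0.035], [0.5213, -0.0409, 0.035]]
cjar [0.4558 0.239  0.0484] (225, 221, 41, 37)
rack [[0.434, -0.2219, 0.008], [0.704, -0.2229, 0.008], [0.7067, -0.3584, 0.008], [0.4355, -0.3549, 0.008]]
cknob end corners z.076.. [[0.533, -0.2745, 0.063], [0.5337, -0.2994, 0.063]]
cdisc ends [[0.4978, -0.2357, 0.063], [0.4976, -0.337, 0.063]]
salt [[0.448 0.12  0.075]]
mill [[0.688 0.164 0.086]]
mug [[0.719 0.057 0.09 ]]
bowl [[ 0.738 -0.077  0.05 ]]
```

```bash
cat > m2.py <<'E'
from meas import *
import pickle
t=pickle.load(open("top0.pkl","rb"));s=pickle.load(open("side0.pkl","rb"))
q=lambda L:np.array(L,float)/3+[225,95]
print("gjar TL,TR,BL,BR z.032",np.round(onz(t,q([(303,288),(420,295),(299,357),(414,365)]),.032),4).tolist())
c=blob(t,(220,212,272,262),white);h=cv2.convexHull(c).reshape(-1,2)
for z in(.115,):
  P=onz(t,h,z)[:,:2]; P=P[h[:,0]<245]; print("cjar left arc",circ(P))
a=np.linspace(0,2*np.pi,9)[:-1]
for c0 in [(.456,.239),(.456,.245)]:
  print(np.round(proj(s,np.c_[c0[0]+.046*np.cos(a),c0[1]+.046*np.sin(a),0*a+.115])).tolist())
cs=blob(s,(280,255,350,345),white);print("side jar bbox",cv2.boundingRect(cs))
E
python3 m2.py
```

```text
gjar TL,TR,BL,BR z.032 [[0.5893, 0.0377, 0.032], [0.5859, -0.0682, 0.032], [0.5269, 0.0396, 0.032], [0.5225, -0.064, 0.032]]
cjar left arc [0.4556 0.2434 0.0456]
[[293.0, 272.0], [291.0, 291.0], [305.0, 306.0], [327.0, 307.0], [342.0, 294.0], [343.0, 275.0], [329.0, 262.0], [309.0, 261.0]]
[[292.0, 275.0], [290.0, 294.0], [303.0, 309.0], [325.0, 310.0], [341.0, 296.0], [341.0, 278.0], [327.0, 265.0], [307.0, 264.0]]
side jar bbox (290, 264, 54, 69)
```

```bash
cat >> h.py <<'E'
def ori(psi,tau,sig=0):
    return R.from_euler('z',psi,degrees=True)*R.from_euler('x',180,degrees=True)*R.from_euler('y',tau,degrees=True)*R.from_euler('x',sig,degrees=True)
def plan(way,start=None):
    """way: list of (pos,R,closure,n). prints rounded rows"""
    s=manip.sense()
    p,q=(np.array(s["tool_pos"]),R.from_euler('xyz',s["orientation"],degrees=True)) if start is None else start
    rows=[]
    for tp,tq,c,n in way:
        tp=np.array(tp,float)
        for k in range(n):
            rem=n-k
            dq=(q.inv()*tq).as_rotvec(degrees=True)/rem
            ds=q.inv().apply((tp-p)/rem)
            row=np.round(np.r_[ds/.03,dq/10],2)
            assert abs(row).max()<=1,(row,n)
            rows.append((row+0.).tolist()+[c]); p=p+q.apply(row[:3]*.03); q=q*R.from_rotvec(row[3:]*10,degrees=True)
    for i in range(0,len(rows),10): print(str(rows[i:i+10]).replace(" ","").replace(".0,",",").replace(".0]","]"))
    return p,q
def st():
    s=manip.sense();print(round(s["time_s"],2),np.round(s["tool_pos"],4),np.round(s["orientation"],1),np.round(s["joint_positions"],1),np.round(s["contact_force"],1),round(s["grip_width"],3),round(s["finger_force"],1))
E
python3 - <<'E'
from h import *
d=np.array([-.0,-.7071,-.7071]); g=np.array([.5568,.008,.032])
tcp=g+d*.023; pre=tcp-d*.10
print(tcp,pre)
plan([(pre+[0,-.05,.10],ori(87.8,0),0,20),(pre,ori(87.8,-45),0,6)])
E
```

```text
[ 0.5568    -0.0082633  0.0157367] [0.5568    0.0624467 0.0864467]Traceback (most recent call last):
  File "<stdin>", line 5, in <module>
  File "h.py", line 28, in plan
    assert abs(row).max()<=1,(row,n)
           ^^^^^^^^^^^^^^^^^
AssertionError: (array([ 1.01, -0.17,  0.08, -0.  , -0.  , -0.31]), 20)
```

```bash
python3 - <<'E'
from h import *
d=np.array([-.0,-.7071,-.7071]); g=np.array([.5568,.008,.032])
tcp=g+d*.023; pre=tcp-d*.10
plan([(pre+[0,-.05,.10],ori(87.8,0),0,24),(pre,ori(87.8,-45),0,6)])
E
```

```text
[[0.7,-0.48,0.06,0,0,-0.26,0],[0.73,-0.45,0.06,0,0,-0.26,0],[0.75,-0.41,0.06,0,0,-0.26,0],[0.76,-0.38,0.06,0,0,-0.26,0],[0.78,-0.34,0.06,0,0,-0.26,0],[0.79,-0.31,0.06,0,0,-0.26,0],[0.81,-0.27,0.06,0,0,-0.26,0],[0.82,-0.24,0.06,0,0,-0.26,0],[0.83,-0.2,0.06,0,0,-0.26,0],[0.84,-0.16,0.06,0,0,-0.26,0]]
[[0.84,-0.12,0.06,0,0,-0.26,0],[0.85,-0.08,0.06,0,0,-0.26,0],[0.85,-0.04,0.06,0,0,-0.26,0],[0.85,-0.01,0.06,0,0,-0.26,0],[0.85,0.03,0.07,0,0,-0.26,0],[0.85,0.07,0.06,0,0,-0.26,0],[0.84,0.11,0.07,0,0,-0.26,0],[0.84,0.15,0.06,0,0,-0.26,0],[0.83,0.19,0.07,0,0,-0.26,0],[0.82,0.22,0.06,0,0,-0.25,0]]
[[0.81,0.26,0.07,0,0,-0.26,0],[0.8,0.29,0.06,0,0,-0.25,0],[0.79,0.33,0.07,0,0,-0.26,0],[0.77,0.37,0.06,0,-0.01,-0.25,0],[0.28,-0.01,0.56,0,-0.75,0,0],[0.35,-0.01,0.51,0,-0.75,0,0],[0.41,-0.01,0.46,0,-0.75,0,0],[0.47,-0.01,0.41,0,-0.75,0,0],[0.52,-0.01,0.34,0,-0.75,0,0],[0.56,-0.02,0.28,0,-0.75,0,0]]
```

{"name": "play_rows", "arguments": {
  "commands": [
    [0.7,-0.48,0.06,0,0,-0.26,0],
    [0.73,-0.45,0.06,0,0,-0.26,0],
    [0.75,-0.41,0.06,0,0,-0.26,0],
    [0.76,-0.38,0.06,0,0,-0.26,0],
    [0.78,-0.34,0.06,0,0,-0.26,0],
    [0.79,-0.31,0.06,0,0,-0.26,0],
    [0.81,-0.27,0.06,0,0,-0.26,0],
    [0.82,-0.24,0.06,0,0,-0.26,0],
    [0.83,-0.2,0.06,0,0,-0.26,0],
    [0.84,-0.16,0.06,0,0,-0.26,0]
  ],
  "force": 40
}}

```text
time_s: 1.35
tool_pos: [0.3778, -0.2947, 0.2133]
orientation: [180.0, -0.0, 51.9]
contact_force: [-0.4, 0.5, -0.3]
grip_width: 1.001
finger_force: 0.0
```

{"name": "play_rows", "arguments": {
  "commands": [
    [0.84,-0.12,0.06,0,0,-0.26,0],
    [0.85,-0.08,0.06,0,0,-0.26,0],
    [0.85,-0.04,0.06,0,0,-0.26,0],
    [0.85,-0.01,0.06,0,0,-0.26,0],
    [0.85,0.03,0.07,0,0,-0.26,0],
    [0.85,0.07,0.06,0,0,-0.26,0],
    [0.84,0.11,0.07,0,0,-0.26,0],
    [0.84,0.15,0.06,0,0,-0.26,0],
    [0.83,0.19,0.07,0,0,-0.26,0],
    [0.82,0.22,0.06,0,0,-0.25,0]
  ]
}}

```text
time_s: 2.6
tool_pos: [0.5054, -0.0741, 0.1944]
orientation: [180.0, -0.0, 77.8]
contact_force: [-0.3, 0.0, 0.2]
grip_width: 0.996
finger_force: 0.0
```

{"name": "play_rows", "arguments": {
  "commands": [
    [0.81,0.26,0.07,0,0,-0.26,0],
    [0.8,0.29,0.06,0,0,-0.25,0],
    [0.79,0.33,0.07,0,0,-0.26,0],
    [0.77,0.37,0.06,0,-0.01,-0.25,0],
    [0.28,-0.01,0.56,0,-0.75,0,0],
    [0.35,-0.01,0.51,0,-0.75,0,0],
    [0.41,-0.01,0.46,0,-0.75,0,0],
    [0.47,-0.01,0.41,0,-0.75,0,0],
    [0.52,-0.01,0.34,0,-0.75,0,0],
    [0.56,-0.02,0.28,0,-0.75,0,0]
  ]
}}

```text
time_s: 3.85
tool_pos: [0.5562, 0.0639, 0.0866]
orientation: [179.9, 45.3, 87.9]
contact_force: [-0.5, 0.1, 0.1]
grip_width: 0.996
finger_force: 0.0
```

{"name": "play_rows", "arguments": {
  "commands": [
    [0,0.02,0.67,0,0,0,0],
    [0,0,0.67,0,0,0,0],
    [0,0,0.67,0,0,0,0],
    [0,0,0.67,0,0,0,0],
    [0,0,0.67,0,0,0,0],
    [0,0,0,0,0,0,0.6],
    [0,0,0,0,0,0,0.6],
    [0,0,0,0,0,0,0.6],
    [0,0,0,0,0,0,0.6]
  ],
  "force": 40
}}

```text
time_s: 4.97
tool_pos: [0.5547, -0.0086, 0.0156]
orientation: [180.0, 45.1, 87.8]
contact_force: [-0.8, 0.1, -2.7]
grip_width: 0.753
finger_force: 44.3
```

```bash
python3 - <<'E'
from h import *
st()
s=manip.sense();p=np.array(s["tool_pos"])
plan([(p+[0,0,.12],ori(87.8,-45),.6,5),(p+[0,-.01,.17],ori(87.8,45),.6,14)])
E
```

```text
4.97 [ 0.5547 -0.0086  0.0156] [180.   45.1  87.8] [ 14.   28.2  95.9 -44.4  76.6  35.2] [-0.8  0.1 -2.7] 0.753 44.3
[[-0.57,0,-0.56,0,0,0,0.6],[-0.57,0,-0.57,0,0,0,0.6],[-0.56,0,-0.56,0,0,0,0.6],[-0.57,0,-0.57,0,0,0,0.6],[-0.56,0,-0.56,0,0.01,0,0.6],[-0.1,0,-0.07,0,0.64,0,0.6],[-0.09,0,-0.08,0,0.64,0,0.6],[-0.08,0,-0.09,0,0.64,0,0.6],[-0.07,0,-0.1,0,0.64,0,0.6],[-0.06,0,-0.1,0,0.64,0,0.6]]
[[-0.05,0,-0.11,0,0.64,0,0.6],[-0.04,0,-0.12,0,0.64,0,0.6],[-0.03,0,-0.12,0,0.65,0,0.6],[-0.01,0,-0.12,0,0.64,0,0.6],[0,0,-0.12,0,0.65,0,0.6],[0.02,0,-0.12,0,0.64,0,0.6],[0.03,0,-0.12,0,0.65,0,0.6],[0.04,0.01,-0.12,0,0.64,0,0.6],[0.06,0,-0.11,0,0.65,0,0.6]]
```

{"name": "play_rows", "arguments": {
  "commands": [
    [-0.57,0,-0.56,0,0,0,0.6],
    [-0.57,0,-0.57,0,0,0,0.6],
    [-0.56,0,-0.56,0,0,0,0.6],
    [-0.57,0,-0.57,0,0,0,0.6],
    [-0.56,0,-0.56,0,0.01,0,0.6],
    [-0.1,0,-0.07,0,0.64,0,0.6],
    [-0.09,0,-0.08,0,0.64,0,0.6],
    [-0.08,0,-0.09,0,0.64,0,0.6],
    [-0.07,0,-0.1,0,0.64,0,0.6],
    [-0.06,0,-0.1,0,0.64,0,0.6]
  ],
  "force": 60
}}

```text
time_s: 6.22
tool_pos: [0.5545, -0.0121, 0.1545]
orientation: [179.9, 12.8, 87.8]
contact_force: [-0.3, -0.4, -2.9]
grip_width: 0.742
finger_force: 66.2
```

{"name": "play_rows", "arguments": {
  "commands": [
    [-0.05,0,-0.11,0,0.64,0,0.6],
    [-0.04,0,-0.12,0,0.64,0,0.6],
    [-0.03,0,-0.12,0,0.65,0,0.6],
    [-0.01,0,-0.12,0,0.64,0,0.6],
    [0,0,-0.12,0,0.65,0,0.6],
    [0.02,0,-0.12,0,0.64,0,0.6],
    [0.03,0,-0.12,0,0.65,0,0.6],
    [0.04,0.01,-0.12,0,0.64,0,0.6],
    [0.06,0,-0.11,0,0.65,0,0.6],
    [0,0,0,0,0,0,0.6]
  ]
}}

```text
time_s: 7.48
tool_pos: [0.5542, -0.0201, 0.1851]
orientation: [-179.9, -45.0, 87.6]
contact_force: [-0.8, 0.2, -2.0]
grip_width: 0.744
finger_force: 66.3
```

```bash
python3 - <<'E'
from h import *
st()
f=grab_frame("side");g=grab_frame("top")
im=np.vstack([cv2.resize(f["frame"][60:310,150:450],(600,500))[:300],cv2.resize(g["frame"][150:250,260:460],(600,300))]);cv2.imwrite("pics/jar.png",im)
E
```

```text
7.47 [ 0.5542 -0.0201  0.1851] [-179.9  -45.    87.6] [-31.8  16.3  89.8  38.4  98.  -32.4] [-0.8  0.2 -2. ] 0.744 66.3
```

View pics/jar.png

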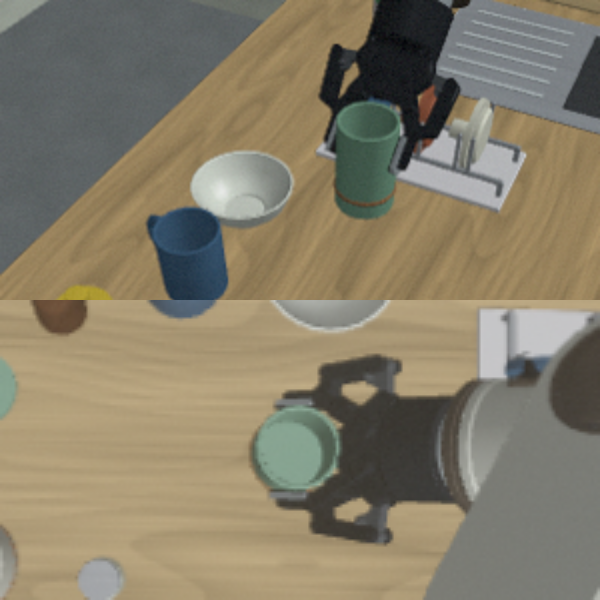

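Side crop shows the jar upright between the fingers, mouth up (crop 367,120); the top crop agrees. I'll lower it now.

{"name": "play_rows", "arguments": {
  "commands": [
    [-0.35,0,0.59,0,0,0,0.6],
    [-0.35,0,0.59,0,0,0,0.6],
    [-0.35,0,0.59,0,0,0,0.6],
    [-0.35,0,0.59,0,0,0,0.6],
    [-0.35,0,0.59,0,0,0,0.6],
    [-0.35,0,0.59,0,0,0,0.6],
    [-0.05,0,0.05,0,0,0,0.6],
    [-0.05,0,0.05,0,0,0,0.6]
  ]
}}

```text
time_s: 8.57
tool_pos: [0.556, 0.0114, 0.062]
orientation: [180.0, -45.0, 87.8]
contact_force: [0.9, -0.3, -3.1]
grip_width: 0.745
finger_force: 66.7
```

{"name": "play_rows", "arguments": {
  "commands": [
    [-0.03,0,0.03,0,0,0,0.6],
    [-0.03,0,0.03,0,0,0,0.6],
    [-0.03,0,0.03,0,0,0,0.6]
  ]
}}

```text
time_s: 8.95
tool_pos: [0.5558, 0.0115, 0.0581]
orientation: [180.0, -45.0, 87.8]
contact_force: [-0.0, -0.1, -2.4]
grip_width: 0.743
finger_force: 66.7
```

{"name": "play_rows", "arguments": {
  "commands": [
    [-0.03,0,0.03,0,0,0,0.6],
    [-0.02,0,0.02,0,0,0,0.6],
    [0,0,0,0,0,0,0.6]
  ]
}}

```text
time_s: 9.32
tool_pos: [0.5557, 0.0116, 0.0559]
orientation: [180.0, -45.0, 87.8]
contact_force: [0.6, -0.4, 0.7]
grip_width: 0.744
finger_force: 66.9
```

{"name": "play_rows", "arguments": {
  "commands": [
    [-0.02,0,0.02,0,0,0,0.6],
    [0,0,0,0,0,0,0.1],
    [0,0,0,0,0,0,0],
    [0,0,0,0,0,0,0],
    [0,0,-0.5,0,0,0,0],
    [0,0,-0.9,0,0,0,0],
    [0,0,-0.9,0,0,0,0],
    [0,0,-0.9,0,0,0,0],
    [0,0,-0.9,0,0,0,0]
  ]
}}

```text
time_s: 10.45
tool_pos: [0.5522, -0.0767, 0.1433]
orientation: [180.0, -45.0, 87.8]
contact_force: [0.0, 0.2, 0.2]
grip_width: 1.0
finger_force: 0.0
```

```bash
cat > m3.py <<'E'
from meas import *
import pickle
st()
t=grab_frame("top");s=grab_frame("side");pickle.dump((t,s),open("now.pkl","wb"))
c=blob(t,(290,170,360,230),green);h=cv2.convexHull(c).reshape(-1,2);print("bbox",cv2.boundingRect(c),circ(onz(t,h,.105)))
c=blob(t,(235,162,272,198),green);h=cv2.convexHull(c).reshape(-1,2);print("glid",circ(onz(t,h,.014)),circ(onz(t,h,.018)))
cv2.imwrite("pics/j2.png",np.vstack([cv2.resize(s["frame"][130:270,180:420],(720,420)),cv2.resize(t["frame"][150:210,230:370],(720,309))])[:,:])
E
python3 m3.py
```

```text
10.45 [ 0.5522 -0.0767  0.1433] [180.  -45.   87.8] [-36.4  21.   88.7  36.2  97.7 -38.1] [0.  0.2 0.2] 1.0 0.0
bbox (332, 191, 21, 25) [ 0.5538 -0.0058  0.0305]
glid [0.6166 0.2384 0.0335] [0.6162 0.2378 0.0334]
```

```bash
python3 - <<'E'
from h import *
import pickle
t,s=pickle.load(open("now.pkl","rb"))
print(onz(t,[(225+79/3,95+250/3)],.046))
x,y=.6165,.2383
plan([((.56,-.06,.24),ori(87.8,0),0,6),((x,y,.12),ori(90,0),0,12),((x,y,.021),ori(90,0),0,5)])
E
```

```text
[[0.61669325 0.23936388 0.046     ]]
[[0.45,0.04,-0.31,0,-0.75,0,0],[0.4,0.04,-0.36,0,-0.75,0,0],[0.35,0.04,-0.41,0,-0.75,0,0],[0.3,0.03,-0.45,0.01,-0.75,0,0],[0.23,0.03,-0.49,0,-0.74,-0.01,0],[0.17,0.04,-0.52,0.01,-0.75,0,0],[0.83,0.12,0.33,0,0,-0.02,0],[0.83,0.13,0.33,0,0,-0.02,0],[0.83,0.13,0.33,0,0,-0.02,0],[0.83,0.13,0.33,0,0,-0.02,0]]
[[0.83,0.14,0.33,0,0,-0.02,0],[0.83,0.14,0.34,0,0,-0.02,0],[0.83,0.14,0.33,0,0,-0.02,0],[0.83,0.15,0.34,0,0,-0.02,0],[0.83,0.15,0.33,0,0,-0.02,0],[0.84,0.15,0.34,0,0,-0.01,0],[0.83,0.15,0.33,0,0,-0.02,0],[0.84,0.16,0.34,0,0,-0.01,0],[0,0,0.66,0,0,0,0],[0,0,0.66,0,0,0,0]]
[[0,0,0.66,0,0,0,0],[0,0,0.66,0,0,0,0],[0,0,0.66,0,0,0,0]]
```

{"name": "play_rows", "arguments": {
  "commands": [
    [0.45,0.04,-0.31,0,-0.75,0,0],
    [0.4,0.04,-0.36,0,-0.75,0,0],
    [0.35,0.04,-0.41,0,-0.75,0,0],
    [0.3,0.03,-0.45,0.01,-0.75,0,0],
    [0.23,0.03,-0.49,0,-0.74,-0.01,0],
    [0.17,0.04,-0.52,0.01,-0.75,0,0],
    [0.83,0.12,0.33,0,0,-0.02,0],
    [0.83,0.13,0.33,0,0,-0.02,0],
    [0.83,0.13,0.33,0,0,-0.02,0],
    [0.83,0.13,0.33,0,0,-0.02,0]
  ]
}}

```text
time_s: 11.8
tool_pos: [0.5777, 0.0424, 0.1978]
orientation: [-179.8, -0.1, 88.7]
contact_force: [0.5, -0.3, 0.0]
grip_width: 0.997
finger_force: 0.0
```

{"name": "play_rows", "arguments": {
  "commands": [
    [0.83,0.14,0.33,0,0,-0.02,0],
    [0.83,0.14,0.34,0,0,-0.02,0],
    [0.83,0.14,0.33,0,0,-0.02,0],
    [0.83,0.15,0.34,0,0,-0.02,0],
    [0.83,0.15,0.33,0,0,-0.02,0],
    [0.84,0.15,0.34,0,0,-0.01,0],
    [0.83,0.15,0.33,0,0,-0.02,0],
    [0.84,0.16,0.34,0,0,-0.01,0],
    [0,0,0.5,0,0,0,0],
    [0,0,0,0,0,0,0]
  ]
}}

```text
time_s: 13.05
tool_pos: [0.6145, 0.2408, 0.1015]
orientation: [-179.7, -0.1, 90.1]
contact_force: [0.3, 0.4, -0.1]
grip_width: 0.998
finger_force: 0.0
```

```bash
python3 - <<'E'
from h import *
st()
t=grab_frame("top");s=grab_frame("side");import pickle;pickle.dump((t,s),open("now.pkl","wb"))
cv2.imwrite("pics/j3.png",np.hstack([cv2.resize(s["frame"][100:300,180:400],(440,400)),cv2.resize(t["frame"][170:240,280:360],(350,306))[:400] if 0 else cv2.resize(t["frame"][165:245,290:360],(350,400))]))
E
```

```text
13.05 [0.6145 0.2408 0.1015] [-1.797e+02 -1.000e-01  9.010e+01] [14.6 22.8 79.7  0.1 77.8 14.5] [ 0.3  0.4 -0.1] 0.998 0.0
```

View pics/j3.png

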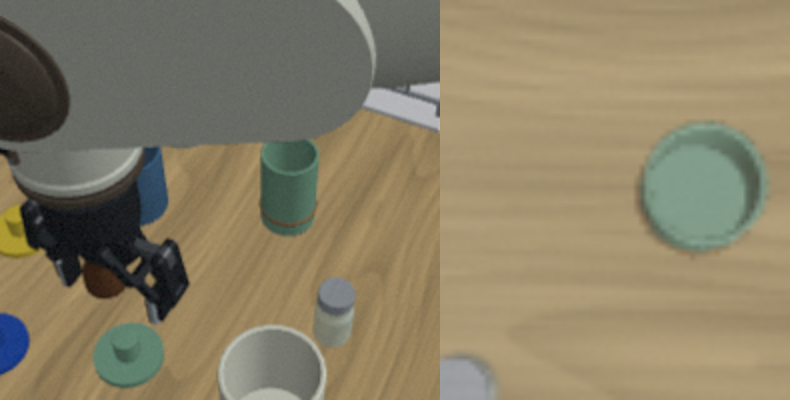

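{"name": "play_rows", "arguments": {
  "commands": [
    [-0.04,0.04,0.67,0,0,0,0],
    [-0.04,0.03,0.67,0,0,0,0],
    [0,0,0.67,0,0,0,0],
    [0,0,0.67,0,0,0,0],
    [0,0,0,0,0,0,0.8],
    [0,0,0,0,0,0,0.8],
    [0,0,0,0,0,0,0.8],
    [0,0,0,0,0,0,0.8],
    [0,0,0,0,0,0,0.8]
  ],
  "force": 20
}}

```text
time_s: 14.28
tool_pos: [0.6175, 0.2389, 0.0237]
orientation: [-179.9, -0.1, 90.1]
contact_force: [-1.1, 0.5, 6.4]
grip_width: 0.291
finger_force: 21.4
```

```bash
python3 - <<'E'
from meas import *
st()
import pickle;t,s=pickle.load(open("now.pkl","rb"))
print(onz(t,[(342.8,202.2)],.105))
g=lambda h,s,v:(h>50)&(h<100)&(s>28)
c=blob(t,(320,180,365,225),g);h=cv2.convexHull(c).reshape(-1,2);print(cv2.boundingRect(c),circ(onz(t,h,.105)))
E
```

```text
14.28 [0.6175 0.2389 0.0237] [-1.799e+02 -1.000e-01  9.010e+01] [14.4 26.7 83.8  0.2 69.6 14.3] [-1.1  0.5  6.4] 0.291 21.4
[[ 0.55497527 -0.00498445  0.105     ]]
(332, 191, 24, 25) [ 0.5534 -0.0063  0.0313]
```

{"name": "play_rows", "arguments": {
  "commands": [
    [0,0,-0.1,0,0,0,0.45],
    [0,0,-0.05,0,0,0.5,0.45],
    [0,0,0,0,0,0.95,0.45],
    [0,0,0,0,0,0.95,0.45],
    [0,0,0,0,0,0.95,0.45],
    [0,0,0,0,0,0.95,0.45],
    [0,0,0,0,0,0.95,0.45],
    [0,0,0,0,0,0.95,0.45],
    [0,0,0,0,0,0.95,0.45],
    [0,0,0,0,0,0.95,0.45]
  ]
}}

```text
time_s: 15.52
tool_pos: [0.617, 0.2388, 0.0274]
orientation: [-179.9, 0.2, 8.8]
contact_force: [0.6, 1.5, -0.5]
grip_width: 0.554
finger_force: 0.0
```

{"name": "play_rows", "arguments": {
  "commands": [
    [0,0,0,0,0,0.9,0.45],
    [0,0,0,0,0,0,0.8],
    [0,0,0,0,0,0,0.8],
    [0,0,0,0,0,0,0.8],
    [0,0,0,0,0,0,0.8]
  ],
  "force": 40
}}

```text
time_s: 16.15
tool_pos: [0.6172, 0.2388, 0.0276]
orientation: [-179.9, 0.2, 0.2]
contact_force: [-0.4, -0.9, 4.7]
grip_width: 0.288
finger_force: 39.6
```

```bash
python3 - <<'E'
from h import *
st()
s=manip.sense();x,y,z=s["tool_pos"]
o=ori(0,0)
plan([((x,y,.16),o,.8,6),((.5548,-.0053,.15),ori(45,0),.8,12)])
E
```

```text
16.15 [0.6172 0.2388 0.0276] [-179.9    0.2    0.2] [ 14.4  26.5  83.6   0.2  70.  104.2] [-0.4 -0.9  4.7] 0.288 39.6
[[0,0,-0.74,0,0,0,0.8],[0,0,-0.73,0,0,0,0.8],[0,0,-0.74,0,0,0,0.8],[0,0,-0.73,0,0.01,0.01,0.8],[0,0,-0.74,-0.01,0,0,0.8],[-0.01,-0.01,-0.73,0,0.01,0.01,0.8],[-0.17,0.68,0.03,0,0,-0.38,0.8],[-0.22,0.67,0.03,0,0,-0.37,0.8],[-0.26,0.65,0.03,0,0,-0.38,0.8],[-0.3,0.63,0.03,0,0,-0.37,0.8]]
[[-0.34,0.61,0.03,0,0,-0.38,0.8],[-0.38,0.59,0.03,0,0,-0.37,0.8],[-0.42,0.56,0.02,0,0,-0.38,0.8],[-0.46,0.53,0.03,0,0,-0.37,0.8],[-0.49,0.5,0.02,0,0,-0.38,0.8],[-0.52,0.47,0.03,0,0,-0.37,0.8],[-0.55,0.43,0.02,0,0,-0.38,0.8],[-0.58,0.39,0.03,0,0,-0.37,0.8]]
```

{"name": "play_rows", "arguments": {
  "commands": [
    [0,0,-0.74,0,0,0,0.8],
    [0,0,-0.73,0,0,0,0.8],
    [0,0,-0.74,0,0,0,0.8],
    [0,0,-0.73,0,0.01,0.01,0.8],
    [0,0,-0.74,-0.01,0,0,0.8],
    [-0.01,-0.01,-0.73,0,0.01,0.01,0.8],
    [-0.17,0.68,0.03,0,0,-0.38,0.8],
    [-0.22,0.67,0.03,0,0,-0.37,0.8],
    [-0.26,0.65,0.03,0,0,-0.38,0.8],
    [-0.3,0.63,0.03,0,0,-0.37,0.8]
  ]
}}

```text
time_s: 17.4
tool_pos: [0.596, 0.1567, 0.1557]
orientation: [-180.0, -0.0, 15.1]
contact_force: [0.2, 0.0, -1.3]
grip_width: 0.289
finger_force: 39.5
```

{"name": "play_rows", "arguments": {
  "commands": [
    [-0.34,0.61,0.03,0,0,-0.38,0.8],
    [-0.38,0.59,0.03,0,0,-0.37,0.8],
    [-0.42,0.56,0.02,0,0,-0.38,0.8],
    [-0.46,0.53,0.03,0,0,-0.37,0.8],
    [-0.49,0.5,0.02,0,0,-0.38,0.8],
    [-0.52,0.47,0.03,0,0,-0.37,0.8],
    [-0.55,0.43,0.02,0,0,-0.38,0.8],
    [-0.58,0.39,0.03,0,0,-0.37,0.8],
    [0,0,0,0,0,0,0.8]
  ]
}}

```text
time_s: 18.52
tool_pos: [0.554, -0.0062, 0.1495]
orientation: [-180.0, -0.0, 44.9]
contact_force: [-0.2, -1.1, -0.4]
grip_width: 0.283
finger_force: 39.4
```

```bash
python3 - <<'E'
from h import *
st()
s=manip.sense();x,y,z=s["tool_pos"]
print(R.from_euler('xyz',s["orientation"],degrees=True).inv().apply(np.array([.5548,-.0053,.1256])-s["tool_pos"])/.03)
f=grab_frame("side");cv2.imwrite("pics/l1.png",cv2.resize(f["frame"][110:240,230:400],None,fx=4,fy=4,interpolation=cv2.INTER_CUBIC))
E
```

```text
18.52 [ 0.554  -0.0062  0.1495] [-180.    -0.    44.9] [-8.6  8.5 92.1  0.  79.4 36.5] [-0.2 -1.1 -0.4] 0.283 39.4
[ 0.03974021 -0.00351537  0.79522514]
```

View pics/l1.png

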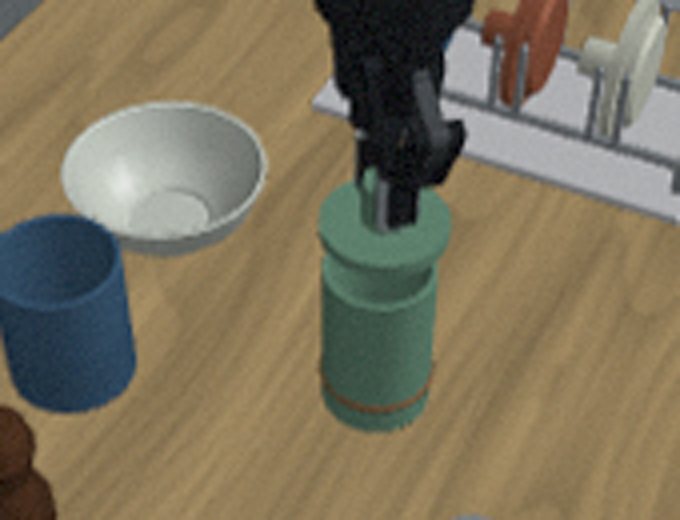

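The lid hangs level, its disc at crop (385,228) over the jar axis at about (379,290). It's off by about 1 mm, which agrees with the planned correction, so I'll lower it.

{"name": "play_rows", "arguments": {
  "commands": [
    [0.04,0,0.3,0,0,0,0.8],
    [0,0,0.2,0,0,0,0.8],
    [0,0,0.1,0,0,0,0.8],
    [0,0,0.1,0,0,0,0.8],
    [0,0,0.1,0,0,0,0.8],
    [0,0,0,0,0,0,0.8]
  ]
}}

```text
time_s: 19.32
tool_pos: [0.5551, -0.0045, 0.1255]
orientation: [-180.0, -0.0, 44.9]
contact_force: [1.1, 0.5, -0.2]
grip_width: 0.288
finger_force: 39.4
```

{"name": "play_rows", "arguments": {
  "commands": [
    [0,0,0.05,0,0,0,0.8],
    [0,0,0.04,0,0,0,0.8],
    [0,0,0,0,0,0,0.8]
  ]
}}

```text
time_s: 19.7
tool_pos: [0.5552, -0.0045, 0.1229]
orientation: [180.0, -0.0, 44.9]
contact_force: [0.2, -0.1, -0.4]
grip_width: 0.285
finger_force: 39.4
```

{"name": "play_rows", "arguments": {
  "commands": [
    [0,0,0,0,0,0,0.4],
    [0,0,0,0,0,0,0.3],
    [0,0,-0.3,0,0,0,0.3],
    [0,0,-0.9,0,0,0,0.3],
    [0,0,-0.9,0,0,0,0.3],
    [0,0,-0.9,0,0,0,0.3]
  ]
}}

```text
time_s: 20.45
tool_pos: [0.5552, -0.0045, 0.2146]
orientation: [180.0, -0.1, 44.9]
contact_force: [0.2, 0.3, 0.4]
grip_width: 0.703
finger_force: 0.0
```

```bash
python3 - <<'E'
from h import *
st()
plan([((.522,-.22,.22),ori(10,0),.48,10),((.522,-.288,.18),ori(-.4,0),.48,4),((.522,-.288,.13),ori(-.4,0),.48,3)])
E
```

```text
20.45 [ 0.5552 -0.0045  0.2146] [ 1.80e+02 -1.00e-01  4.49e+01] [-8.4  6.6 86.6  0.  86.8 36.7] [0.2 0.3 0.4] 0.703 0.0
[[-0.59,0.43,-0.02,0,0,0.35,0.48],[-0.56,0.47,-0.02,0,0,0.35,0.48],[-0.53,0.5,-0.02,0,0,0.35,0.48],[-0.5,0.53,-0.02,0,0,0.35,0.48],[-0.46,0.56,-0.02,0,0,0.35,0.48],[-0.43,0.59,-0.02,0,0,0.35,0.48],[-0.39,0.61,-0.02,0,0,0.35,0.48],[-0.35,0.63,-0.01,0,0,0.35,0.48],[-0.31,0.65,-0.02,0,0,0.34,0.48],[-0.28,0.68,-0.01,0,-0.01,0.35,0.48]]
[[-0.1,0.56,0.33,0,0,0.26,0.48],[-0.07,0.56,0.33,0,0,0.26,0.48],[-0.05,0.56,0.34,0,0,0.26,0.48],[-0.02,0.57,0.33,0,0,0.26,0.48],[0,0,0.56,0,0,0,0.48],[0,0,0.55,0,0,0,0.48],[0,0,0.56,0,0,0,0.48]]
```

{"name": "play_rows", "arguments": {
  "commands": [
    [-0.59,0.43,-0.02,0,0,0.35,0.48],
    [-0.56,0.47,-0.02,0,0,0.35,0.48],
    [-0.53,0.5,-0.02,0,0,0.35,0.48],
    [-0.5,0.53,-0.02,0,0,0.35,0.48],
    [-0.46,0.56,-0.02,0,0,0.35,0.48],
    [-0.43,0.59,-0.02,0,0,0.35,0.48],
    [-0.39,0.61,-0.02,0,0,0.35,0.48],
    [-0.35,0.63,-0.01,0,0,0.35,0.48],
    [-0.31,0.65,-0.02,0,0,0.34,0.48],
    [-0.28,0.68,-0.01,0,-0.01,0.35,0.48]
  ]
}}

```text
time_s: 21.7
tool_pos: [0.5218, -0.2213, 0.2187]
orientation: [180.0, 0.1, 9.8]
contact_force: [0.8, -0.7, 0.1]
grip_width: 0.521
finger_force: 0.0
```

{"name": "play_rows", "arguments": {
  "commands": [
    [-0.1,0.56,0.33,0,0,0.26,0.48],
    [-0.07,0.56,0.33,0,0,0.26,0.48],
    [-0.05,0.56,0.34,0,0,0.26,0.48],
    [-0.02,0.57,0.33,0,0,0.26,0.48],
    [0,0,0.56,0,0,0,0.48],
    [0,0,0.55,0,0,0,0.48],
    [0,0,0.3,0,0,0,0.48],
    [0,0,0,0,0,0,0.48]
  ]
}}

```text
time_s: 22.7
tool_pos: [0.5218, -0.2876, 0.1355]
orientation: [-180.0, 0.1, -0.4]
contact_force: [-0.1, 0.2, 0.2]
grip_width: 0.515
finger_force: 0.0
```

```bash
python3 - <<'E'
from meas import *
import pickle
st()
t=grab_frame("top");s=grab_frame("side");pickle.dump((t,s),open("now.pkl","wb"))
g=lambda h,s,v:(h>50)&(h<100)&(s>28)
c=blob(t,(315,175,370,230),g);h=cv2.convexHull(c).reshape(-1,2);print(cv2.boundingRect(c),circ(onz(t,h,.112)))
cv2.imwrite("pics/r1.png",np.hstack([cv2.resize(s["frame"][70:230,270:430],(480,480),interpolation=cv2.INTER_CUBIC),cv2.resize(t["frame"][150:250,410:475],(312,480),interpolation=cv2.INTER_CUBIC)]))
E
```

```text
22.7 [ 0.5218 -0.2876  0.1355] [-1.8e+02  1.0e-01 -4.0e-01] [-36.2  14.   87.2  -0.   78.9  54.1] [-0.1  0.2  0.2] 0.515 0.0
(330, 189, 27, 27) [ 0.5542 -0.0058  0.0339]
```

View pics/r1.png

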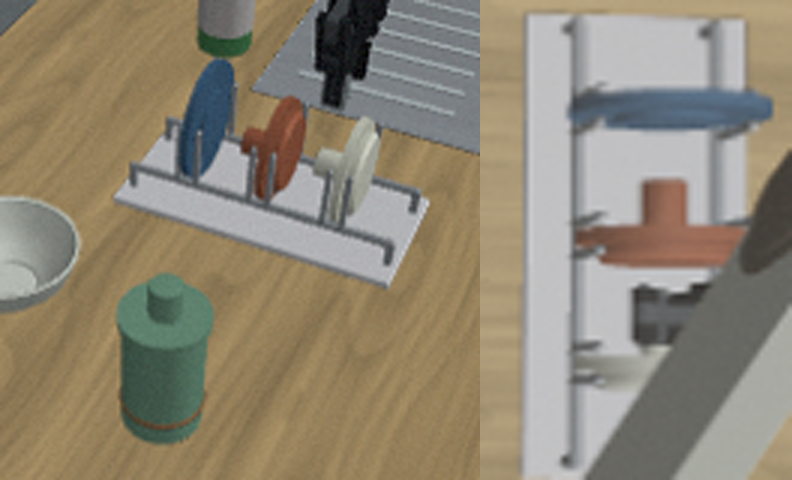

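Side crop shows the green lid seated flat on the green jar (165,320) and the cream lid in the slot with its knob toward +x. Descending onto the knob.

{"name": "play_rows", "arguments": {
  "commands": [
    [0,0,0.6,0,0,0,0.48],
    [0,0,0.6,0,0,0,0.48],
    [0,0,0.6,0,0,0,0.48],
    [0,0,0,0,0,0,0.48]
  ]
}}

```text
time_s: 23.3
tool_pos: [0.5211, -0.2876, 0.0801]
orientation: [-179.9, 0.2, -0.4]
contact_force: [0.5, -0.6, 0.0]
grip_width: 0.517
finger_force: 0.0
```

{"name": "play_rows", "arguments": {
  "commands": [
    [0,0,0.5,0,0,0,0.48],
    [0,0,0.5,0,0,0,0.48],
    [0,0,0.05,0,0,0,0.48],
    [0,0,0,0,0,0,0.8],
    [0,0,0,0,0,0,0.8],
    [0,0,0,0,0,0,0.8]
  ],
  "force": 40
}}

```text
time_s: 24.05
tool_pos: [0.5224, -0.2872, 0.0514]
orientation: [-179.9, -0.0, -0.4]
contact_force: [2.4, 11.6, 4.4]
grip_width: 0.286
finger_force: 40.1
```

{"name": "play_rows", "arguments": {
  "commands": [
    [0,-0.04,0,0,0,0,0.8],
    [0,0,-0.3,0,0,0,0.8],
    [0,0,-0.6,0,0,0,0.8],
    [0,0,-0.9,0,0,0,0.8],
    [0,0,-0.9,0,0,0,0.8],
    [0,0,-0.9,0,0,0,0.8],
    [0,0,-0.9,0,0,0,0.8]
  ],
  "force": 60
}}

```text
time_s: 24.92
tool_pos: [0.5219, -0.2871, 0.1881]
orientation: [179.9, 0.0, -0.4]
contact_force: [-0.1, 0.0, -0.7]
grip_width: 0.28
finger_force: 59.7
```

```bash
python3 - <<'E'
from h import *
st()
plan([((.44,-.15,.23),ori(50,0),.8,10),((.40,.02,.16),ori(90,60),.8,12),((.40,.02,.07),ori(90,60),.8,5)])
E
```

```text
24.93 [ 0.5219 -0.2871  0.1881] [179.9   0.   -0.4] [-36.2  12.1  83.3  -0.1  84.6  54.2] [-0.1  0.  -0.7] 0.28 59.7
[[-0.28,-0.45,-0.14,0,0,-0.5,0.8],[-0.24,-0.48,-0.14,0,0,-0.5,0.8],[-0.19,-0.5,-0.14,0,0,-0.51,0.8],[-0.15,-0.51,-0.14,0,0,-0.5,0.8],[-0.1,-0.52,-0.14,0,0,-0.51,0.8],[-0.06,-0.53,-0.14,0,0,-0.5,0.8],[-0.01,-0.53,-0.14,0,0,-0.51,0.8],[0.04,-0.53,-0.14,0,0,-0.5,0.8],[0.09,-0.53,-0.14,0,0,-0.51,0.8],[0.13,-0.51,-0.14,0,0.01,-0.5,0.8]]
[[0.29,-0.39,0.19,0.17,0.48,-0.3,0.8],[0.29,-0.37,0.23,0.18,0.48,-0.3,0.8],[0.29,-0.34,0.27,0.17,0.48,-0.3,0.8],[0.28,-0.32,0.3,0.18,0.48,-0.3,0.8],[0.27,-0.3,0.33,0.18,0.48,-0.3,0.8],[0.26,-0.27,0.36,0.17,0.48,-0.3,0.8],[0.24,-0.25,0.39,0.18,0.48,-0.3,0.8],[0.22,-0.22,0.42,0.18,0.48,-0.3,0.8],[0.19,-0.2,0.45,0.17,0.47,-0.3,0.8],[0.17,-0.17,0.46,0.18,0.48,-0.31,0.8]]
[[0.14,-0.15,0.48,0.17,0.47,-0.3,0.8],[0.1,-0.13,0.5,0.18,0.48,-0.31,0.8],[-0.52,0,0.3,0,0,0,0.8],[-0.52,0,0.3,0,0,0,0.8],[-0.52,0,0.3,0,0,0,0.8],[-0.52,0,0.3,0,0,0,0.8],[-0.52,0,0.3,0,0,0,0.8]]
```

{"name": "play_rows", "arguments": {
  "commands": [
    [-0.28,-0.45,-0.14,0,0,-0.5,0.8],
    [-0.24,-0.48,-0.14,0,0,-0.5,0.8],
    [-0.19,-0.5,-0.14,0,0,-0.51,0.8],
    [-0.15,-0.51,-0.14,0,0,-0.5,0.8],
    [-0.1,-0.52,-0.14,0,0,-0.51,0.8],
    [-0.06,-0.53,-0.14,0,0,-0.5,0.8],
    [-0.01,-0.53,-0.14,0,0,-0.51,0.8],
    [0.04,-0.53,-0.14,0,0,-0.5,0.8],
    [0.09,-0.53,-0.14,0,0,-0.51,0.8],
    [0.13,-0.51,-0.14,0,0.01,-0.5,0.8]
  ]
}}

```text
time_s: 26.18
tool_pos: [0.4399, -0.1495, 0.2293]
orientation: [180.0, -0.1, 50.2]
contact_force: [-0.3, -0.1, -1.5]
grip_width: 0.283
finger_force: 59.6
```

{"name": "play_rows", "arguments": {
  "commands": [
    [0.29,-0.39,0.19,0.17,0.48,-0.3,0.8],
    [0.29,-0.37,0.23,0.18,0.48,-0.3,0.8],
    [0.29,-0.34,0.27,0.17,0.48,-0.3,0.8],
    [0.28,-0.32,0.3,0.18,0.48,-0.3,0.8],
    [0.27,-0.3,0.33,0.18,0.48,-0.3,0.8],
    [0.26,-0.27,0.36,0.17,0.48,-0.3,0.8],
    [0.24,-0.25,0.39,0.18,0.48,-0.3,0.8],
    [0.22,-0.22,0.42,0.18,0.48,-0.3,0.8],
    [0.19,-0.2,0.45,0.17,0.47,-0.3,0.8],
    [0.17,-0.17,0.46,0.18,0.48,-0.31,0.8]
  ]
}}

```text
time_s: 27.42
tool_pos: [0.4067, -0.0084, 0.1707]
orientation: [-175.4, -50.4, 80.3]
contact_force: [-0.5, -0.5, -0.9]
grip_width: 0.285
finger_force: 59.5
```

{"name": "play_rows", "arguments": {
  "commands": [
    [0.14,-0.15,0.48,0.17,0.47,-0.3,0.8],
    [0.1,-0.13,0.5,0.18,0.48,-0.31,0.8],
    [-0.52,0,0.3,0,0,0,0.8],
    [-0.52,0,0.3,0,0,0,0.8],
    [-0.52,0,0.3,0,0,0,0.8],
    [0,0,0,0,0,0,0.8]
  ]
}}

```text
time_s: 28.18
tool_pos: [0.3998, 0.0202, 0.1031]
orientation: [-179.7, -60.1, 89.8]
contact_force: [0.2, -0.2, -0.4]
grip_width: 0.278
finger_force: 59.5
```

```bash
python3 - <<'E'
from h import *
st()
s=grab_frame("side");t=grab_frame("top")
cv2.imwrite("pics/c1.png",np.hstack([cv2.resize(s["frame"][100:340,240:480],(480,480),interpolation=cv2.INTER_CUBIC),cv2.resize(t["frame"][180:300,270:345],(300,480),interpolation=cv2.INTER_CUBIC)]))
E
```

```text
28.18 [0.3998 0.0202 0.1031] [-179.7  -60.1   89.8] [-42.2  14.2 113.2  40.5  99.2 -53.3] [ 0.2 -0.2 -0.4] 0.278 59.5
```

View pics/c1.png

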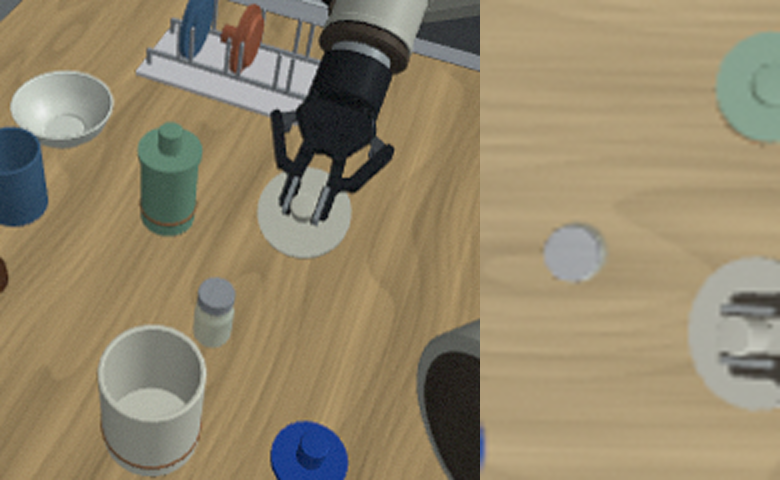

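The cream lid is held by its knob (side crop 305,205), plug down and tilted about 30°. I'll lower it onto the free counter.

{"name": "play_rows", "arguments": {
  "commands": [
    [-0.41,0,0.24,0,0,0,0.8],
    [-0.41,0,0.24,0,0,0,0.8],
    [-0.41,0,0.24,0,0,0,0.8],
    [-0.35,0,0.2,0,0,0,0.8],
    [-0.06,0,0.03,0,0,0,0.8]
  ]
}}

```text
time_s: 28.9
tool_pos: [0.3997, 0.0205, 0.0463]
orientation: [-179.7, -60.1, 89.8]
contact_force: [-0.3, -0.2, -1.0]
grip_width: 0.284
finger_force: 59.5
```

{"name": "play_rows", "arguments": {
  "commands": [
    [-0.06,0,0.03,0,0,0,0.8],
    [-0.06,0,0.03,0,0,0,0.8],
    [0,0,0,0,0,0,0.8]
  ]
}}

```text
time_s: 29.28
tool_pos: [0.4, 0.02, 0.0431]
orientation: [-179.9, -60.1, 89.9]
contact_force: [0.1, 0.0, -1.5]
grip_width: 0.283
finger_force: 59.5
```

{"name": "play_rows", "arguments": {
  "commands": [
    [-0.05,0,0.03,0,0,0,0.8],
    [0,0,0,0,0,0,0.4],
    [0,0,0,0,0,0,0.2],
    [0,0,0,0,0,0,0.2],
    [0.1,0,-0.3,0,0,0,0.2],
    [0.3,0,-0.9,0,0,0,0.2],
    [0.3,0,-0.9,0,0,0,0.2],
    [0.3,0,-0.9,0,0,0,0.2],
    [0.3,0,-0.9,0,0,0,0.2]
  ]
}}

```text
time_s: 30.4
tool_pos: [0.4, -0.0628, 0.1347]
orientation: [-179.9, -60.0, 89.9]
contact_force: [-0.2, 0.2, 0.3]
grip_width: 0.806
finger_force: 0.0
```

```bash
python3 - <<'E'
from meas import *
import pickle
st()
t=grab_frame("top");s=grab_frame("side");pickle.dump((t,s),open("now.pkl","wb"))
w=lambda h,s,v:(s<45)&(v>120)
c=blob(t,(295,235,360,290),w);h=cv2.convexHull(c).reshape(-1,2);print(cv2.boundingRect(c),circ(onz(t,h,.016)))
c=blob(s,(340,160,440,260),w);h=cv2.convexHull(c).reshape(-1,2);print(cv2.boundingRect(c),circ(onz(s,h,.016)))
cv2.imwrite("pics/c2.png",np.hstack([cv2.resize(s["frame"][140:300,320:440],(360,480),interpolation=cv2.INTER_CUBIC),cv2.resize(t["frame"][210:310,285:365],(384,480),interpolation=cv2.INTER_CUBIC)]))
E
```

```text
30.4 [ 0.4    -0.0628  0.1347] [-179.9  -60.    89.9] [-48.9  16.3 105.5  36.5 107.  -54.3] [-0.2  0.2  0.3] 0.806 0.0
(325, 245, 35, 36) [ 0.3977 -0.0129  0.0479]
(368, 209, 43, 36) [ 0.3962 -0.0109  0.0486]
```

View pics/c2.png

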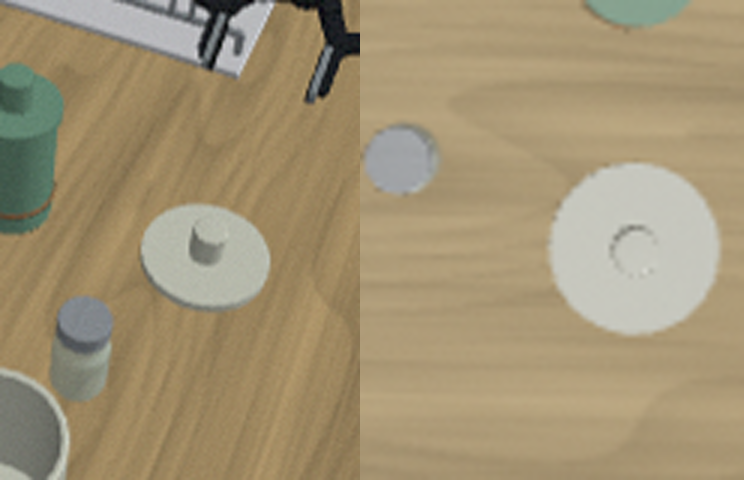

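The cream lid lies flat, knob up, at side crop (205,258); both cameras agree on (0.397, -0.012). Regrasping from above.

```bash
python3 - <<'E'
from h import *
plan([((.397,-.04,.19),ori(90,0),.2,7),((.397,-.012,.08),ori(90,0),.2,4),((.397,-.012,.0265),ori(90,0),.2,3)])
E
```

```text
[[0.28,-0.02,-0.03,0,-0.86,0,0.2],[0.28,-0.02,-0.07,0,-0.86,0,0.2],[0.26,-0.02,-0.12,0,-0.85,0,0.2],[0.24,-0.02,-0.15,0,-0.86,0,0.2],[0.21,-0.01,-0.19,0,-0.85,0,0.2],[0.19,-0.02,-0.22,0,-0.86,0,0.2],[0.15,-0.01,-0.24,0.01,-0.85,0,0.2],[0.23,0,0.92,0,0,0,0.2],[0.23,0,0.92,0,0,0,0.2],[0.24,0,0.92,0,0,0,0.2]]
[[0.23,0,0.91,0,0,0,0.2],[0,0,0.59,0,0,0,0.2],[0,0,0.6,0,0,0,0.2],[0,0,0.59,0,0,0,0.2]]
```

{"name": "play_rows", "arguments": {
  "commands": [
    [0.28,-0.02,-0.03,0,-0.86,0,0.2],
    [0.28,-0.02,-0.07,0,-0.86,0,0.2],
    [0.26,-0.02,-0.12,0,-0.85,0,0.2],
    [0.24,-0.02,-0.15,0,-0.86,0,0.2],
    [0.21,-0.01,-0.19,0,-0.85,0,0.2],
    [0.19,-0.02,-0.22,0,-0.86,0,0.2],
    [0.15,-0.01,-0.24,0.01,-0.85,0,0.2],
    [0.23,0,0.92,0,0,0,0.2],
    [0.23,0,0.92,0,0,0,0.2],
    [0.24,0,0.92,0,0,0,0.2]
  ]
}}

```text
time_s: 31.75
tool_pos: [0.3959, -0.0163, 0.1046]
orientation: [-179.8, -0.2, 90.1]
contact_force: [0.5, -0.3, 0.5]
grip_width: 0.802
finger_force: 0.0
```

{"name": "play_rows", "arguments": {
  "commands": [
    [0.23,0,0.5,0,0,0,0.2],
    [0,0,0,0,0,0,0.2]
  ]
}}

```text
time_s: 32.0
tool_pos: [0.3958, -0.0095, 0.0902]
orientation: [-179.7, -0.2, 90.1]
contact_force: [0.1, 0.5, 0.1]
grip_width: 0.799
finger_force: 0.0
```

{"name": "play_rows", "arguments": {
  "commands": [
    [-0.08,0.03,0.7,0,0,0,0.2],
    [0,0,0.7,0,0,0,0.2],
    [0,0,0.7,0,0,0,0.2],
    [0,0,0,0,0,0,0.8],
    [0,0,0,0,0,0,0.8],
    [0,0,0,0,0,0,0.8],
    [0,0,0,0,0,0,0.8],
    [0,0,0,0,0,0,0.8]
  ],
  "force": 20
}}

```text
time_s: 33.0
tool_pos: [0.3978, -0.0124, 0.0291]
orientation: [-179.9, -0.1, 90.1]
contact_force: [-1.1, -0.5, 6.4]
grip_width: 0.294
finger_force: 19.3
```

{"name": "play_rows", "arguments": {
  "commands": [
    [0,0,-0.03,0,0,0,0.45],
    [0,0,0,0,0,0.5,0.45],
    [0,0,0,0,0,0.95,0.45],
    [0,0,0,0,0,0.95,0.45],
    [0,0,0,0,0,0.95,0.45],
    [0,0,0,0,0,0.95,0.45],
    [0,0,0,0,0,0.95,0.45],
    [0,0,0,0,0,0.95,0.45],
    [0,0,0,0,0,0.95,0.45],
    [0,0,0,0,0,0.95,0.45]
  ]
}}

```text
time_s: 34.25
tool_pos: [0.3972, -0.0122, 0.0292]
orientation: [-179.8, 0.1, 8.7]
contact_force: [-0.3, 0.9, -0.4]
grip_width: 0.554
finger_force: 0.0
```

{"name": "play_rows", "arguments": {
  "commands": [
    [0,0,0,0,0,0.9,0.45],
    [0,0,0,0,0,0,0.8],
    [0,0,0,0,0,0,0.8],
    [0,0,0,0,0,0,0.8],
    [0,0,0,0,0,0,0.8]
  ],
  "force": 50
}}

```text
time_s: 34.88
tool_pos: [0.3972, -0.0123, 0.0293]
orientation: [-179.9, 0.1, 0.3]
contact_force: [-3.5, -0.0, 8.9]
grip_width: 0.28
finger_force: 48.6
```

```bash
python3 - <<'E'
from h import *
st()
s=manip.sense();x,y,z=s["tool_pos"]
plan([((x,y,.19),ori(0,0),.8,7),((.4556,.243,.175),ori(45,0),.8,13)])
E
```

```text
34.88 [ 0.3972 -0.0123  0.0293] [-1.799e+02  1.000e-01  3.000e-01] [-1.300e+01 -3.000e+00  1.195e+02  1.000e-01  6.370e+01  7.660e+01] [-3.5 -0.   8.9] 0.28 48.6
[[0,0,-0.77,0,0,0,0.8],[0,0,-0.76,0,0,0.01,0.8],[0,0,-0.77,0,0,0,0.8],[0,0,-0.76,0,0,0.01,0.8],[0,0,-0.77,0,0,0,0.8],[-0.01,-0.01,-0.76,-0.01,0.01,0.01,0.8],[0,0,-0.77,0,0,0,0.8],[0.15,-0.65,0.04,0,0,-0.35,0.8],[0.19,-0.64,0.04,0,0,-0.35,0.8],[0.23,-0.63,0.04,0,0,-0.35,0.8]]
[[0.27,-0.62,0.04,0,0,-0.34,0.8],[0.3,-0.6,0.04,0,0,-0.35,0.8],[0.34,-0.58,0.04,0,0,-0.34,0.8],[0.37,-0.56,0.04,0,0,-0.35,0.8],[0.41,-0.54,0.04,0,0,-0.34,0.8],[0.44,-0.51,0.04,0,0,-0.35,0.8],[0.47,-0.48,0.04,0,0,-0.34,0.8],[0.49,-0.46,0.04,0,0,-0.35,0.8],[0.52,-0.42,0.03,0,0,-0.34,0.8],[0.54,-0.39,0.04,-0.01,0,-0.35,0.8]]
```

{"name": "play_rows", "arguments": {
  "commands": [
    [0,0,-0.77,0,0,0,0.8],
    [0,0,-0.76,0,0,0.01,0.8],
    [0,0,-0.77,0,0,0,0.8],
    [0,0,-0.76,0,0,0.01,0.8],
    [0,0,-0.77,0,0,0,0.8],
    [-0.01,-0.01,-0.76,-0.01,0.01,0.01,0.8],
    [0,0,-0.77,0,0,0,0.8],
    [0.15,-0.65,0.04,0,0,-0.35,0.8],
    [0.19,-0.64,0.04,0,0,-0.35,0.8],
    [0.23,-0.63,0.04,0,0,-0.35,0.8]
  ]
}}

```text
time_s: 36.12
tool_pos: [0.411, 0.0468, 0.186]
orientation: [-179.9, 0.0, 10.6]
contact_force: [0.4, -0.3, -0.7]
grip_width: 0.279
finger_force: 49.2
```

{"name": "play_rows", "arguments": {
  "commands": [
    [0.27,-0.62,0.04,0,0,-0.34,0.8],
    [0.3,-0.6,0.04,0,0,-0.35,0.8],
    [0.34,-0.58,0.04,0,0,-0.34,0.8],
    [0.37,-0.56,0.04,0,0,-0.35,0.8],
    [0.41,-0.54,0.04,0,0,-0.34,0.8],
    [0.44,-0.51,0.04,0,0,-0.35,0.8],
    [0.47,-0.48,0.04,0,0,-0.34,0.8],
    [0.49,-0.46,0.04,0,0,-0.35,0.8],
    [0.52,-0.42,0.03,0,0,-0.34,0.8],
    [0.54,-0.39,0.04,0,0,-0.35,0.8]
  ]
}}

```text
time_s: 37.38
tool_pos: [0.4568, 0.2437, 0.1744]
orientation: [-179.9, 0.0, 45.0]
contact_force: [1.4, 0.8, -1.1]
grip_width: 0.278
finger_force: 49.2
```

{"name": "play_rows", "arguments": {
  "commands": [
    [0,0,0.3,0,0,0,0.8],
    [0,0,0.2,0,0,0,0.8],
    [0,0,0,0,0,0,0.8]
  ]
}}

```text
time_s: 37.75
tool_pos: [0.4562, 0.2422, 0.1587]
orientation: [-179.9, 0.1, 44.7]
contact_force: [0.2, -0.1, -0.5]
grip_width: 0.281
finger_force: 49.3
```

```bash
python3 - <<'E'
from h import *
st()
s=manip.sense()
print(R.from_euler('xyz',s["orientation"],degrees=True).inv().apply(np.array([.4556,.243,.139])-s["tool_pos"])/.03)
f=grab_frame("side");cv2.imwrite("pics/l2.png",cv2.resize(f["frame"][220:350,240:410],None,fx=4,fy=4,interpolation=cv2.INTER_CUBIC))
E
```

```text
37.75 [0.4562 0.2422 0.1587] [-1.799e+02  1.000e-01  4.470e+01] [19.4  3.8 96.2  0.1 80.1 64.6] [ 0.2 -0.1 -0.5] 0.281 49.3
[ 0.00375993 -0.03215873  0.65786035]
```

View pics/l2.png

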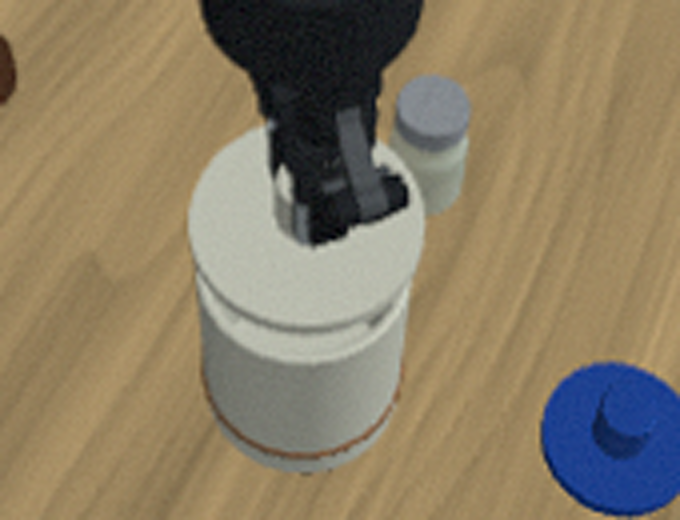

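The lid's disc (center u≈306) lines up with the jar rim (u≈303), so I'll lower it.

{"name": "play_rows", "arguments": {
  "commands": [
    [0,-0.03,0.25,0,0,0,0.8],
    [0,0,0.15,0,0,0,0.8],
    [0,0,0.1,0,0,0,0.8],
    [0,0,0.1,0,0,0,0.8],
    [0,0,0.05,0,0,0,0.8],
    [0,0,0,0,0,0,0.8]
  ]
}}

```text
time_s: 38.55
tool_pos: [0.4559, 0.2433, 0.1398]
orientation: [-179.9, 0.0, 44.8]
contact_force: [-0.9, 0.2, -0.5]
grip_width: 0.283
finger_force: 49.3
```

{"name": "play_rows", "arguments": {
  "commands": [
    [0,0,0.06,0,0,0,0.8],
    [0,0,0.06,0,0,0,0.8],
    [0,0,0.04,0,0,0,0.8],
    [0,0,0,0,0,0,0.8]
  ]
}}

```text
time_s: 39.05
tool_pos: [0.4558, 0.2433, 0.1349]
orientation: [-179.9, 0.0, 44.8]
contact_force: [-0.2, 0.6, -1.0]
grip_width: 0.282
finger_force: 49.3
```

Now about 0.6 mm above its seat with no sideways force, so I'll release and retreat.

{"name": "play_rows", "arguments": {
  "commands": [
    [0,0,0.02,0,0,0,0.8],
    [0,0,0,0,0,0,0.4],
    [0,0,0,0,0,0,0.3],
    [0,0,-0.3,0,0,0,0.3],
    [0,0,-0.9,0,0,0,0.3],
    [0,0,-0.9,0,0,0,0.3],
    [0,0,-0.9,0,0,0,0.3]
  ]
}}

```text
time_s: 39.92
tool_pos: [0.456, 0.2432, 0.226]
orientation: [-179.9, -0.0, 44.8]
contact_force: [-0.0, -1.0, 0.4]
grip_width: 0.7
finger_force: 0.0
```

{"name": "play_rows", "arguments": {
  "commands": [
    [-0.7,0.7,-0.3,0,0,0,0.3],
    [-0.7,0.7,-0.3,0,0,0,0.3],
    [-0.7,0.7,0,0,0,0,0.3],
    [-0.7,0.7,0,0,0,0,0.3],
    [-0.7,0.7,0,0,0,0,0.3],
    [-0.7,0.7,0,0,0,0,0.3],
    [-0.7,0.7,0,0,0,0,0.3],
    [0,0,0,0,0,0,0.3]
  ]
}}

```text
time_s: 40.92
tool_pos: [0.4551, 0.0339, 0.2429]
orientation: [-180.0, -0.0, 44.6]
contact_force: [0.4, 0.2, -0.2]
grip_width: 0.7
finger_force: 0.0
```

```bash
python3 - <<'E'
from meas import *
st()
t=grab_frame("top");s=grab_frame("side")
w=lambda h,s,v:(s<45)&(v>120)
c=blob(t,(218,210,272,262),w);h=cv2.convexHull(c).reshape(-1,2);print(circ(onz(t,h[h[:,0]<248],.122)))
im=s["frame"][100:350,210:410];cv2.imwrite("pics/end.png",np.hstack([cv2.resize(im,(480,600),interpolation=cv2.INTER_CUBIC),cv2.resize(t["frame"][90:270,215:305],(300,600))]))
E
```

```text
40.92 [0.4551 0.0339 0.2429] [-180.    -0.    44.6] [-5.5 -5.9 95.9  0.  90.1 39.9] [ 0.4  0.2 -0.2] 0.7 0.0
[0.4554 0.2423 0.048 ]
```

View pics/end.png

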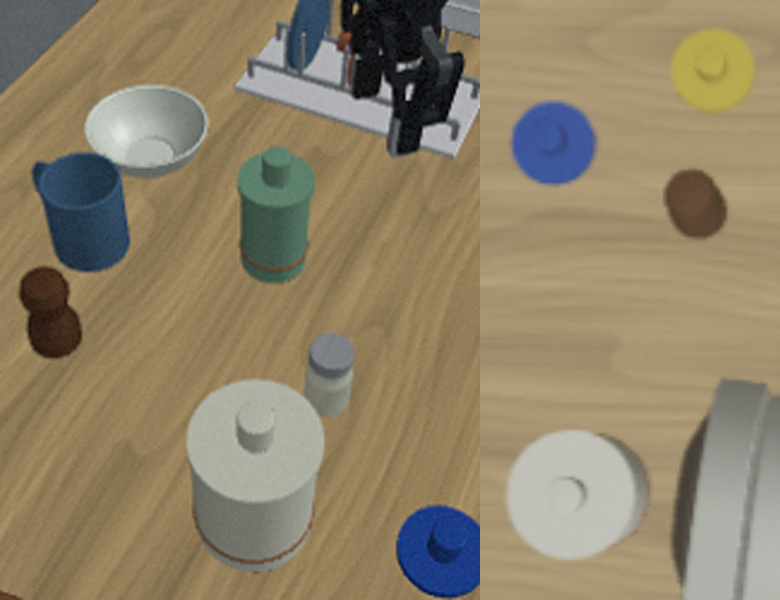

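Both lids are seated flat: cream at side crop (256,440) and green at (275,190). All the bystanders are in place and the robot is clear. Handing in.

```bash
python3 -c "
from cell import order
print(order.finish_job())"
```

```text
the job is handed in; nothing more can be done
None
```

I handed in the job after about 41 s of robot time: both jars stand upright with their own lids seated flat and knob up, and the mug, bowl, pepper mill, salt pot and brown lid were not disturbed. The hand-in call returned no verdict.

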